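Close up the instrument box: tip module and lid, fit the hinge pin

TASK

Close up the open instrument box: with a light push tip the finned power module, which stands on edge in it, over towards the hinge so that it lies flat on the floor of the box with its fins up, then push the leaning lid over so that it falls shut. Finally take the hinge pin by its thick grip from the sloping rest and slide it through the hinge knuckles, fully home until the grip meets the first knuckle, and let go. Do not lift the module, and leave the other things on the bench where they are.

Things in the scene. Friction and masses are not known exactly. Their poses are not given: they have to be found in the camera images.
- hinge_mouth (a point): Centre of the outer face of the first hinge knuckle, where the pin enters, 64 mm above the bench. Axes as the box's: x along the hinge line, the way the pin slides in. All knuckles are tubes, 21 mm outside, 13 mm bore, on this line: fixed ones at x 0 to 47 and 113 to 140 mm from here, the lid's own loose one at about x 50 to 110, in a saddle of the box.
- box: Grey open instrument box, fixed; origin under its centre. 150 (x) x 160 (y) x 60 mm tall, walls and floor 5 mm. x runs along the hinge, z up, y points out through the hinge side, towards the robot. Hinge line at y = 92, z = 64 mm. Behind it two posts (back stops for the lid) rise to z = 115 mm at x = -46 and 46, y 102 to 116 mm.
- lid_edge (a point): Middle of the free edge of the loose flat grey lid (150 x 158 x 8 mm, about 250 g), 172 mm from the hinge line, mid-thickness; axes as lid. At the start it is 234 mm above the bench: the lid leans 8 degrees past upright, away from the box, on the back stops. Pushed past upright from the hinge side it falls shut, and this point is then 64 mm above the bench.
- lid: The lid; origin in the middle of its knuckle (60 mm long), on the hinge line. Its y axis points from the free edge to the hinge, x along the hinge, z is the normal of its outer face (up when shut).
- module_centre (a point): Centre of the loose power module, a black block finned on one large face, 100 x 26 x 75 mm (own x, y, z), about 300 g. It stands on its 100 x 26 edge on the box floor, top 80 mm above the bench, in the half away from the hinge. Its y points from the finned to the smooth face, towards the hinge. Pushed along y near its top it tips at 19 degrees onto the smooth face; y then points down.
- module: The power module; origin at the centre of the edge on which it starts, axes as at its centre.
- pin_grip (a point): Centre of the round grip (16 mm across, 55 mm long) of the loose steel hinge pin, 195 mm long, 90 g. x runs along the pin to its tip: grip to x = 27.5, shaft 9 mm across to 155.5, cone to the tip at 167.5 mm. It starts in a sloping rest, rising at 35 degrees towards the tip, this point 56 mm above the bench.
- pin_tip (a point): Tip of the hinge pin, 167.5 mm along its x axis from the centre of the grip; axes as the grip's.
- rest: Fixed sloping rest of the pin, base plate 190 x 70 x 6 mm; origin under its middle, x is the level direction in which the pin rises. The shaft lies in an open V trough, 38 to 132 mm from the grip's centre; the grip is free on both sides and below, with a 26 mm wide end stop behind its low end.
- mug: Bystander: white mug, 80 across, 95 mm tall; origin under its centre.
- heatsink: Bystander: aluminium heat sink, 70 x 60 x 30 mm; origin under its centre.
- spool: Bystander: metal solder reel, 64 across, 52 mm tall; origin under its centre.
- flask: Bystander: white plastic bottle, 54 across, 120 mm tall; origin under its centre.
- screwdriver: Bystander: screwdriver with black handle, lying, 190 mm long, along its x.
- multimeter: Bystander: grey hand multimeter, lying, 170 x 85 x 36 mm; origin under its centre.

How it is judged (in metres and radians):
On the way, in this order (a step that is already met when the one before it is completed fails the run):
1. the module lies flat on its smooth face in the box (angle between module_centre's own y axis and vertical above 3 rad and height (world z) of module_centre below 0.026 m), for 0.2 s.
2. the lid lies shut on the box (all of step 1 and angle between lid_edge's own z axis and vertical below 0.06 rad and z of lid_edge in the frame of hinge_mouth between -0.006 and 0.006 m and y of lid_edge in the frame of hinge_mouth below -0.162 m and x of lid_edge in the frame of hinge_mouth between 0.072 and 0.088 m), for 0.2 s.
3. the pin is through all three knuckles, fully home (all of step 2 and x of pin_grip in the frame of hinge_mouth between -0.0335 and -0.0235 m and y of pin_grip in the frame of hinge_mouth between -0.006 and 0.006 m and z of pin_grip in the frame of hinge_mouth between -0.006 and 0.006 m and y of pin_tip in the frame of hinge_mouth between -0.006 and 0.006 m and z of pin_tip in the frame of hinge_mouth between -0.006 and 0.006 m and angle between the x axis of pin_grip and the x axis of hinge_mouth, either way round below 0.08 rad), for 0.2 s.
At the end, for the whole second after the job is handed in: Module flat on the box floor, fins up (within 8 degrees); lid shut on the rim (3.4 degrees, free edge within 6 mm); pin in the hinge line (grip and tip within 6 mm, 4.6 degrees), its grip within 6 mm of the first knuckle; lid and module at rest (all of step 3 and linear speed of each of lid, module below 0.02 m/s); the robot touches nothing.
It fails at once if the module is lifted (height (world z) of module_centre above 0.075 m).
It fails at once if the module is pushed hard (over 25 N) (contact force between the fingers and module above 25 N).
It fails at once if a bystander is displaced by more than 40 mm (distance of any of mug, heatsink, spool, flask, screwdriver, multimeter from where it was at the start of the episode above 0.04 m).
It also fails if it takes over 67 s, if anything falls off the work surface, if the arm or the gripper's body presses on something with over 40 N, if the wrist force passes 120 N, or if a joint passes its speed limit or range.

ROBOT

A 6-joint arm with a two-finger parallel gripper is mounted at the origin on the work surface. World frame = base frame: x ahead of the robot, y to its left, z up, the work surface at z = 0. Lengths are in mm, angles in degrees, forces in N, time in s.
With the tool pointing down it reaches from about 350 to 850 mm from the base axis. Payload 8.1 kg.
Tool frame: the origin (TCP) lies between the finger pads; the fingertips stand 22 mm ahead of it and the grasp point (between the pads) lies 3 mm ahead of it; z points along the fingers, y is the line along which they close (so a half turn about z gives the same grasp; the last joint's range is limited). The gripper opens to 85 mm and grips with 20 to 120 N. Pads are 22 mm wide; open, the fingers measure 114 mm over their backs; the gripper's body (76 mm by 85 mm) begins 54 mm behind the grasp point. The pads swing forward as they close: fully open they stand 13 mm farther back than shut.
Start: joints at [-79.435, 7.471, 85.268, -0, 87.261, -4.893], TCP at [159.943, -578.294, 253.292] pointing down, gripper open.
Joint ranges: [-169.43, 169.43], [-51.17, 129.36], [1.28, 143.12], [-76.62, 256.62], [0, 156.53], [-152.29, 152.29]. Speed limits (degrees/s): [136.94, 136.94, 159.86, 180, 180, 180].

INTERFACE

Orientations are given as [roll, pitch, yaw] about the fixed x, y, z axes, in that order (R = Rz(yaw) Ry(pitch) Rx(roll)).
In Python, from bench import sense, snapshot, calibration, hand_in gives the robot as it stands.
- The arm moves only by the shell command python3 -m crank 'ROWS' [FORCE]. ROWS is JSON, a list of rows, each a list of 5 numbers: the shift along the tool's x, y, z in cm, then the turn about the tool's z in rad, then the finger opening in cm, from 0 to 8.54. A call has 1 to 20 rows; each row is the pose to reach, as a shift and turn from the pose commanded when the call began, along the tool's axes at that moment; what a row does not reach only later rows make up. A row lasts 1/10 s, in which the tool goes at most 50 mm and 8.59 degrees, less where a joint would pass 70% of its speed; a pose out of reach is approached as far as the arm can. A call with a gripper value outside its range is refused whole. The fingers move at their own pace and stop on an object; FORCE is the grip in N (left out, the last holds). Time passes only in rows, so rows that repeat a pose let the fingers close. It gives the time, the measured TCP pose, the force, the opening and the grip force at its end, in the units of the state.
- sense(): the state, without advancing time (a new reading comes with each control period).
- snapshot(name): name is "side" or "top" or "wrist"; returns (picture, depth): 384x512x3 uint8, red, green, blue; 384x512 float32, mm along the optical axis (not along the pixel's ray), 0 where there is no reading.
- calibration(name): a dict with "fovy" (degrees; the focal length in pixels is half the picture's height over the tangent of half this angle, whatever the lens; pixels are square), "cx", "cy" (the principal point, pixels), "rvec" (rotation vector, rad) and "tvec" (3), from world to camera coordinates, as OpenCV has them; the wrist camera has in their place "tool_from_camera" (4x4, takes a point from camera to tool coordinates, whose origin is the TCP and whose axes are the flange's). Camera axes: x right, y down, z forward; pixel columns grow to the right and rows downward; lengths in mm; the calibration is good to about 2 mm. A picture is of the moment at which its call begins: read the wrist's pose just before it. calibration takes no time and is no camera call.
- hand_in(): hands the job in; it is judged then, once.
The state is a dict: "time": time; "joint_pos": joint angles; "qd": joint speeds; "joint_efforts": joint torques, N m; "tool_pos": TCP position; "tcp_rot": TCP orientation; "ft_force": force on the tool from outside, world axes, zero at the start; "wrist_torque": the same for the moment, N m; "finger_gap": finger opening in mm; "grip_force": force on a finger pad.
Only numpy, scipy, OpenCV 4.12 (cv2) and the standard library are available. Lean on these libraries where they do the work, as an engineer would, in place of code of your own. Each camera call takes 0.05 s, during which the arm holds its last target. There are 200 camera calls.

## Working session

There is one attempt and no reset: what is moved stays moved. The work goes in short steps, Python scripts to look and compute and a shell command to move; the robot and the scene stay as the last step left them, time stands still between calls to the robot, and variables do not carry over. Pictures are saved under pics/ and viewed, at most 15 in all, crops included, and the job is handed in when it is done.

```bash
ls; mkdir -p pics; cat > h.py <<'E'
import numpy as np,cv2
from bench import sense,snapshot,calibration,hand_in
from scipy.spatial.transform import Rotation as R
def cam(name):
    c=calibration(name); s=sense()
    f=192/np.tan(np.radians(c["fovy"])/2)
    if name=="wrist":
        T=np.eye(4);T[:3,:3]=rot(s["tcp_rot"]);T[:3,3]=s["tool_pos"]
        T=T@np.array(c["tool_from_camera"])
    else:
        W=np.eye(4);W[:3,:3]=R.from_rotvec(np.ravel(c["rvec"])).as_matrix();W[:3,3]=np.ravel(c["tvec"]);T=np.linalg.inv(W)
    return f,c["cx"],c["cy"],T,c
def rot(e): return R.from_euler('xyz',e,degrees=True).as_matrix()
def shot(name,fn=None):
    k=cam(name); p,d=snapshot(name)
    f,cx,cy,T,_=k
    v,u=np.mgrid[:384,:512]
    X=np.stack([(u-cx)/f*d,(v-cy)/f*d,d],-1)@T[:3,:3].T+T[:3,3]
    X[d==0]=np.nan
    if fn: cv2.imwrite('pics/'+fn,p[:,:,::-1]); np.savez('pics/'+fn[:-4],p=p,X=X,d=d)
    return p,X,d
E
python3 - <<'E'
from h import *
print(sense())
for n in ("top","side"):
    shot(n,n+"0.png"); k=cam(n); print(n,k)
a=cv2.imread('pics/top0.png');b=cv2.imread('pics/side0.png')
print(calibration("wrist"))
E
```

```text
pics
{'time': 0.0, 'joint_pos': array([-7.94343712e+01,  7.51610694e+00,  8.53295229e+01,  1.66654880e-03,
        8.72597712e+01, -4.89262555e+00]), 'qd': array([-0.05809839, -0.00690285, -0.09748887,  0.02807802, -0.04054016,
       -0.00286055]), 'joint_efforts': array([ 2.92750432e-03, -5.69394028e+01, -5.00546014e+01,  1.18887447e-04,
        1.45796745e-02, -3.49170523e-05]), 'tool_pos': array([ 159.86528323, -577.79194009,  252.23162762]), 'tcp_rot': array([-1.79895125e+02, -1.06479378e-02,  1.54581634e+01]), 'ft_force': array([-0.58580253,  0.30011726, -0.55505723]), 'wrist_torque': array([-0.01865484, -0.0190758 , -0.03549885]), 'grip_force': 0.0, 'finger_gap': 85.49054998506885}
top (np.float64(417.2474185466293), 247.73380812074342, 197.68324201925194, array([[-2.28708949e-02, -9.81789719e-01,  1.88589157e-01,
         3.33166618e+02],
       [-9.99338660e-01,  2.77854167e-02,  2.34566350e-02,
         1.91797263e+01],
       [-2.82695114e-02, -1.87927961e-01, -9.81775899e-01,
         1.40787594e+03],
       [ 0.00000000e+00,  0.00000000e+00,  0.00000000e+00,
         1.0
[... 572 characters left out ...]
0.00000000e+00,  0.00000000e+00,
         1.00000000e+00]]), {'fovy': 43.79648218300116, 'cx': 260.5957572492521, 'cy': 188.29452870880414, 'rvec': array([ 2.20304741, -0.01257674,  0.00525709]), 'tvec': array([-545.4580202 ,  131.38299328, 1715.65867135])})
{'fovy': 67.40727253623587, 'cx': 255.01836969430147, 'cy': 193.04660618572316, 'tool_from_camera': array([[-8.23064265e-04, -9.49391772e-01, -3.14093276e-01,
         8.05145717e+01],
       [ 9.99999645e-01, -8.37785855e-04, -8.81170580e-05,
        -3.81135736e-01],
       [-1.79485294e-04, -3.14093237e-01,  9.49392125e-01,
        -1.20417699e+02],
       [ 0.00000000e+00,  0.00000000e+00,  0.00000000e+00,
         1.00000000e+00]])}
```

View pics/top0.png

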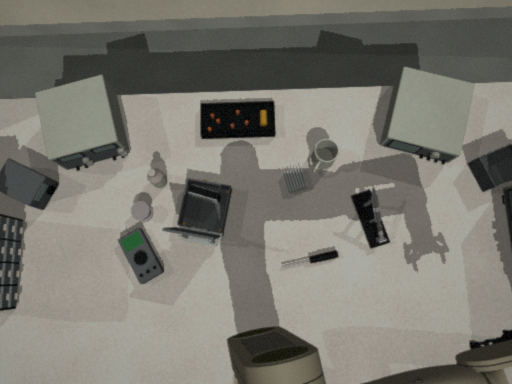

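View pics/side0.png

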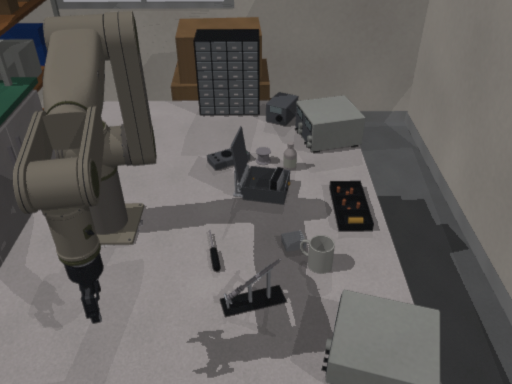

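```bash
python3 - <<'E'
from h import *
def crop(n,u0,u1,v0,v1,w=400,hh=300):
    p=np.load(f'pics/{n}0.npz')['p'][v0:v1,u0:u1]
    return cv2.resize(p,(w,hh),interpolation=cv2.INTER_CUBIC)
a=np.vstack([np.hstack([crop('top',150,250,165,240),crop('top',340,440,180,255)]),
 np.hstack([crop('side',220,300,130,190+20),crop('side',200,300,250,325)])])
cv2.imwrite('pics/c0.png',a[:,:,::-1])
def P(n,u,v):
    X=np.load(f'pics/{n}0.npz')['X'][v-1:v+2,u-1:u+2].reshape(-1,3); return np.round(np.nanmedian(X,0)).tolist()
for q in [('top',205,180),('top',183,200),('top',195,237),('top',370,220),('side',240,135),('side',255,298),('side',270,180)]: print(q,P(*q))
# bench height check
print(P('top',100,300),P('side',150,330))
E
```

```text
('top', 205, 180) [662.0, 196.0, 36.0]
('top', 183, 200) [591.0, 266.0, 58.0]
('top', 195, 237) [469.0, 231.0, 7.0]
('top', 370, 220) [513.0, -353.0, 13.0]
('side', 240, 135) [471.0, 260.0, 221.0]
('side', 255, 298) [525.0, -352.0, 9.0]
('side', 270, 180) [582.0, 165.0, 79.0]
[272.0, 551.0, -1.0] [229.0, -458.0, 1.0]
```

View pics/c0.png

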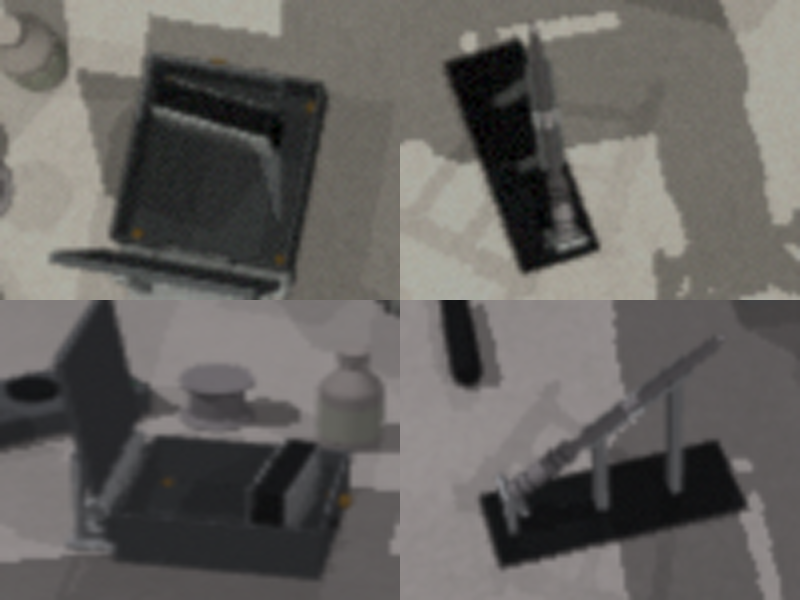

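```bash
python3 - <<'E'
from h import *
for n in('top','side'):
    z=np.load(f'pics/{n}0.npz');X=z['X'].reshape(-1,3);p=z['p'].reshape(-1,3).astype(float)
    def sel(x0,x1,y0,y1,z0,z1): return X[(X[:,0]>x0)&(X[:,0]<x1)&(X[:,1]>y0)&(X[:,1]<y1)&(X[:,2]>z0)&(X[:,2]<z1)]
    for nm,a in (('rim',(460,720,130,320,54,67)),('modtop',(520,720,130,300,74,90)),('lidtop',(400,600,100,340,205,245)),('grip/pin',(400,700,-440,-280,30,200)),('plate',(400,700,-440,-280,3,10))):
        q=sel(*a)
        if len(q)<4: print(n,nm,len(q));continue
        r=cv2.minAreaRect(q[:,:2].astype(np.float32)); print(n,nm,len(q),np.round(r[0]),np.round(r[1]),round(r[2],1),q.mean(0).round())
        if nm=='grip/pin':
            u=np.linalg.svd(q-q.mean(0),full_matrices=False)[2][0];print(u.round(3))
E
```

```text
top rim 299 [562. 203.] [152. 196.] 83.2 [562. 212.  59.]
top modtop 246 [612. 197.] [100.  28.] 71.8 [611. 197.  79.]
top lidtop 183 [463. 220.] [149.  12.] 78.1 [461. 219. 231.]
top grip/pin 354 [ 520. -355.] [168.  28.] 17.4 [ 520. -356.   88.]
[-0.813 -0.231 -0.535]
top plate 716 [ 552. -360.] [158. 295.] 89.7 [ 532. -352.    5.]
side rim 241 [561. 196.] [163. 180.] 78.8 [554. 201.  60.]
side modtop 129 [609. 195.] [107.  31.] 71.4 [608. 191.  82.]
side lidtop 157 [458. 217.] [156.  15.] 78.8 [458. 207. 224.]
side grip/pin 483 [ 518. -361.] [167.  26.] 16.1 [ 520. -361.   85.]
[-0.821 -0.251 -0.513]
side plate 1639 [ 550. -360.] [160. 300.] 89.9 [ 544. -364.    6.]
```

```bash
python3 -m crank '[[60,-69,-7.8,-0.987,0],[60,-69,-7.8,-0.987,0],[60,-69,-7.8,-0.987,0],[60,-69,-7.8,-0.987,0],[60,-69,-7.8,-0.987,0],[60,-69,-7.8,-0.987,0],[60,-69,-7.8,-0.987,0],[60,-69,-7.8,-0.987,0],[60,-69,-7.8,-0.987,0],[60,-69,-7.8,-0.987,0],[60,-69,-7.8,-0.987,0],[60,-69,-7.8,-0.987,0],[60,-69,-7.8,-0.987,0],[60,-69,-7.8,-0.987,0],[60,-69,-7.8,-0.987,0],[60,-69,-7.8,-0.987,0],[60,-69,-7.8,-0.987,0],[60,-69,-7.8,-0.987,0],[60,-69,-7.8,-0.987,0],[60,-69,-7.8,-0.987,0]]'
python3 - <<'E'
from h import *
p,X,d=shot('wrist','w1.png')
s=sense();print(s['tool_pos'],s['tcp_rot'],s['joint_pos'])
X=X.reshape(-1,3)
np.set_printoptions(suppress=True)
for nm,a in (('rim',(440,720,100,320,54,64)),('mod',(520,720,130,300,75,90)),('lid',(400,600,100,340,222,245))):
    q=X[(X[:,0]>a[0])&(X[:,0]<a[1])&(X[:,1]>a[2])&(X[:,1]<a[3])&(X[:,2]>a[4])&(X[:,2]<a[5])]
    r=cv2.minAreaRect(q[:,:2].astype(np.float32)); print(nm,len(q),np.round(r[0]),np.round(r[1]),round(r[2],1),q.mean(0).round())
E
```

```text
time: 2.1
tool_pos: [554.4, 249.2, 329.9]
tcp_rot: [-179.9, 0.0, 72.2]
ft_force: [0.6, -0.5, -0.0]
finger_gap: -0.1
grip_force: 0.0
[554.12598164 247.58262    330.13849431] [-1.79914694e+02  7.29750453e-02  7.21193987e+01] [ 1.92395792e+01  7.58538994e+00  7.71983330e+01 -6.73579069e-03
  9.53283375e+01  3.71196158e+01]
rim 1848 [565. 194.] [154. 174.] 78.2 [573. 202.  59.]
mod 1425 [611. 194.] [100.  29.] 71.7 [610. 196.  80.]
lid 1767 [461. 223.] [142.  11.] 78.1 [467. 247. 231.]
```

View pics/w1.png

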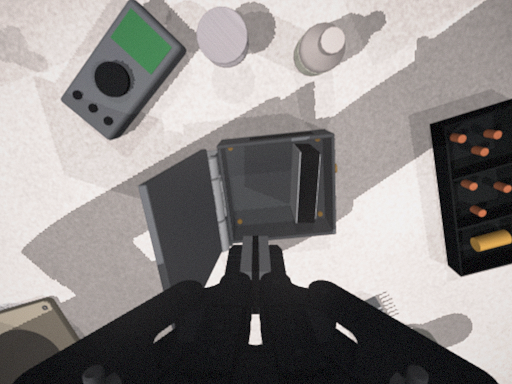

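```bash
python3 -m crank '[[-3.4,11.1,0,0,0],[-3.4,11.1,0,0,0],[-3.4,11.1,5,0,0],[-3.4,11.1,10,0,0],[-3.4,11.1,15,0,0],[-3.4,11.1,20,0,0],[-3.4,11.1,23,0,0],[-3.4,11.1,24,0,0],[-3.4,11.1,24,0,0]]'
python3 -m crank '[[0,-0.3,0,0,0],[0,-0.6,0,0,0],[0,-0.9,0,0,0],[0,-1.2,0,0,0],[0,-1.5,0,0,0],[0,-1.8,0,0,0],[0,-2.1,0,0,0],[0,-2.4,0,0,0],[0,-2.6,0,0,0],[0,-2.8,0,0,0]]'
python3 - <<'E'
from h import *
p,X,d=shot('wrist','w2.png')
E
```

```text
time: 3.05
tool_pos: [648.0, 178.8, 89.8]
tcp_rot: [-179.8, 0.1, 72.0]
ft_force: [0.7, -0.1, 0.4]
finger_gap: 0.0
grip_force: 0.0
time: 4.05
tool_pos: [622.5, 188.7, 91.1]
tcp_rot: [-180.0, 0.0, 72.0]
ft_force: [0.0, 0.0, 0.4]
finger_gap: -0.1
grip_force: 0.2
```

View pics/w2.png

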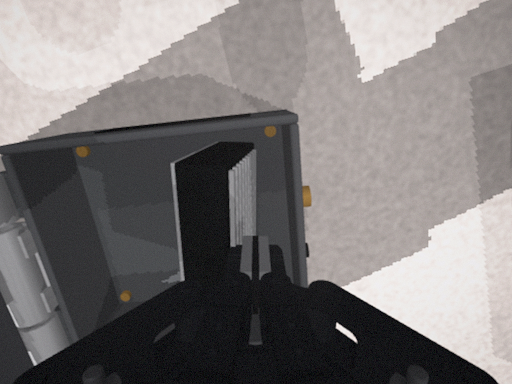

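```bash
python3 -m crank '[[0,-0.3,0,0,0],[0,-0.6,0,0,0],[0,-0.9,0,0,0],[0,-1.2,0,0,0],[0,-1.5,0,0,0],[0,-1.8,0,0,0],[0,-2.1,0,0,0],[0,-2.1,0,0,0],[0,-2.1,0,0,0]]'
python3 - <<'E'
from h import *
p,X,d=shot('wrist','w3.png')
X=X.reshape(-1,3);q=X[(X[:,0]>500)&(X[:,0]<600)&(X[:,1]>170)&(X[:,1]<240)]
print(np.nanpercentile(q[:,2],[5,25,50,75,95]))
E
```

```text
time: 5.0
tool_pos: [602.8, 195.2, 91.3]
tcp_rot: [180.0, -0.0, 72.0]
ft_force: [-0.5, -0.3, -0.1]
finger_gap: -0.2
grip_force: 0.0
[ 13.84342023  31.68638179 115.0474517  142.89689758 156.20063006]
```

View pics/w3.png

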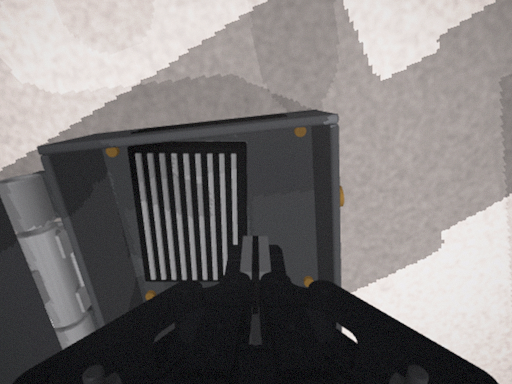

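```bash
python3 -m crank '[[0,0,-5,0,0],[0,0,-10,0,0],[0,0,-15,0,0],[0,0,-20,0,0],[0,0,-21,0,0],[-2.1,-17.7,-21,-0.108,0],[-2.1,-17.7,-21,-0.108,0],[-2.1,-17.7,-21,-0.108,0],[-2.1,-17.7,-21,-0.108,0],[-2.1,-17.7,-18,-0.108,0],[-2.1,-17.7,-14.2,-0.108,0],[-2.1,-17.7,-14.2,-0.108,0]]'
```

```text
time: 6.25
tool_pos: [424.8, 228.8, 227.8]
tcp_rot: [-179.6, 0.3, 78.2]
ft_force: [-0.8, -0.1, -0.7]
finger_gap: 0.2
grip_force: 0.0
```

```bash
python3 -m crank '[[0,0.8,0,0,0],[0,1.3,0,0,0],[0,1.8,0,0,0],[0,2.3,0,0,0],[0,2.8,0,0,0],[0,3.3,0,0,0],[0,3.8,0,0,0],[0,4.3,0,0,0],[0,4.8,0,0,0],[0,5.3,0,0,0],[0,5.8,0,0,0],[0,6.3,0,0,0],[0,6.3,0,0,0],[0,6.3,0,0,0]]'
python3 - <<'E'
from h import *
p,X,d=shot('top','t4.png')
X=X.reshape(-1,3)
q=X[(X[:,0]>440)&(X[:,0]<720)&(X[:,1]>100)&(X[:,1]<320)&(X[:,2]>20)&(X[:,2]<240)]
print(np.histogram(q[:,2],bins=range(20,250,10)))
E
```

```text
time: 7.65
tool_pos: [489.7, 216.9, 233.2]
tcp_rot: [-180.0, 0.0, 78.2]
ft_force: [-0.4, -0.3, -0.2]
finger_gap: 0.0
grip_force: 0.0
(array([ 39,  44,  50,  97, 100,  85,  75,  83,  92,  99, 109, 104, 127,
       132, 147, 152,  15,   0,   0,   0,   0,   0]), array([ 20,  30,  40,  50,  60,  70,  80,  90, 100, 110, 120, 130, 140,
       150, 160, 170, 180, 190, 200, 210, 220, 230, 240]))
```

```bash
python3 -m crank '[[-5,0,-2.7,0,0],[-10,0,-2.7,0,0],[-12.8,0,-2.7,0,0],[-12.8,0,-2.7,0,0],[-12.8,0,-2.7,0,0],[-12.8,0,-2.7,0,0],[-12.8,0,-2.7,0,0]]'
cat > meas.py <<'E'
from h import *
import sys
p,X,d=shot('wrist',sys.argv[1]+'.png')
s=sense();print(s['tool_pos'],s['tcp_rot'])
xd=np.array([np.cos(np.radians(78.2)),np.sin(np.radians(78.2))])
X=X.reshape(-1,3);X=X[~np.isnan(X[:,0])]
q=X[(X[:,0]>420)&(X[:,0]<720)&(X[:,1]>80)&(X[:,1]<320)&(X[:,2]>64)&(X[:,2]<73)]
r=cv2.minAreaRect(q[:,:2].astype(np.float32)); print('lid',len(q),r,np.median(q[:,2]))
yd=np.array([-xd[1],xd[0]]); O=np.array([572,192.])
u=(X[:,:2]-O)@xd; v=(X[:,:2]-O)@yd
g=(v>75)&(v<115)&(np.abs(u)<100)&(X[:,2]>58)&(X[:,2]<82)
for a in range(-80,85,10):
    k=g&(u>=a)&(u<a+10)
    if k.sum()>5:
        t=k&(X[:,2]>np.percentile(X[k,2],97)-2.5)
        print(a,k.sum(),'ztop',np.percentile(X[k,2],97).round(1),'v@top',v[t].mean().round(1),'vrange',np.percentile(v[k],[2,98]).round(1))
print('u min',np.percentile(u[g],[0.2,1]))
E
python3 meas.py w5
```

```text
time: 8.4
tool_pos: [463.4, 92.6, 260.1]
tcp_rot: [-180.0, -0.0, 78.3]
ft_force: [-0.0, 0.3, -0.3]
finger_gap: 0.2
grip_force: 0.0
[463.44289237  92.64211731 260.10092108] [-1.79973279e+02 -4.95615417e-03  7.82843464e+01]
lid 22475 ((553.6385498046875, 183.33216857910156), (125.96407318115234, 195.8905487060547), 79.68034362792969) 68.38044989528589
-80 145 ztop 74.9 v@top 91.9 vrange [ 77.6 102.7]
-70 244 ztop 74.8 v@top 92.2 vrange [ 75.9 102.5]
-60 246 ztop 75.0 v@top 92.0 vrange [ 76.  102.3]
-50 238 ztop 75.1 v@top 92.4 vrange [75.1 99.9]
-40 251 ztop 74.6 v@top 92.3 vrange [ 75.2 101.9]
-30 245 ztop 75.4 v@top 91.6 vrange [ 75.3 105.7]
-20 346 ztop 75.3 v@top 91.4 vrange [ 75.5 106.6]
-10 365 ztop 75.5 v@top 91.5 vrange [ 75.6 106.4]
0 356 ztop 75.5 v@top 91.3 vrange [ 75.7 106.1]
10 365 ztop 75.6 v@top 91.4 vrange [ 75.9 106. ]
20 382 ztop 75.7 v@top 91.3 vrange [ 75.9 106.2]
30 308 ztop 75.3 v@top 91.8 vrange [ 75.1 101. ]
40 338 ztop 78.0 v@top 111.3 vrange [ 75.3 114.2]
u min [-76.73127858 -75.06283715]
```

View pics/w5.png

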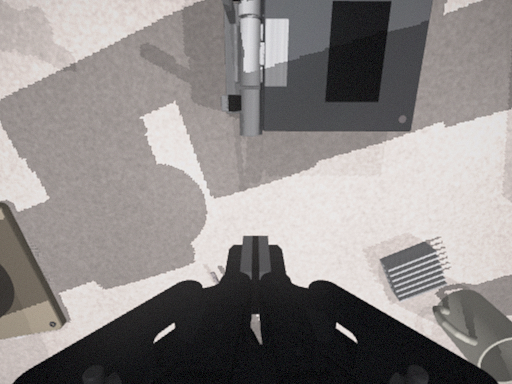

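```bash
python3 - <<'E'
from h import *
from scipy.optimize import least_squares
X=np.load('pics/w5.npz')['X'].reshape(-1,3);X=X[~np.isnan(X[:,0])]
xd=np.array([np.cos(np.radians(78.2)),np.sin(np.radians(78.2))]);yd=np.array([-xd[1],xd[0]])
u=(X[:,:2]-[572,192])@xd; v=(X[:,:2]-[572,192])@yd; z=X[:,2]
for lo,hi in((-73,-30),(-73,35)):
    g=(u>lo)&(u<hi)&(abs(v-92)<9)&(z>66)&(z<78)
    f=lambda a: np.hypot(v[g]-a[0]-a[1]*(u[g]+75),z[g]-a[2]-a[3]*(u[g]+75))-10.5
    r=least_squares(f,[92,0,64,0],loss='soft_l1');print(g.sum(),r.x,np.degrees(r.x[1]))
    a=r.x[0]; print('axis pt at u=-75:',np.array([572,192])-75*xd+a*yd)
E
python3 -m crank '[[-46.7,7.7,3,1.077,4],[-46.7,7.7,3,1.077,4],[-46.7,7.7,3,1.077,4],[-46.7,7.7,3,1.077,4],[-46.7,7.7,3,1.077,4],[-46.7,7.7,3,1.077,4],[-46.7,7.7,3,1.077,4],[-46.7,7.7,3,1.077,4],[-46.7,7.7,3,1.077,4],[-46.7,7.7,3,1.077,4],[-46.7,7.7,3,1.077,4],[-46.7,7.7,3,1.077,4],[-46.7,7.7,3,1.077,4]]'
python3 - <<'E'
from h import *
p,X,d=shot('wrist','w6.png')
s=sense();print(s['tool_pos'],s['tcp_rot'])
X=X.reshape(-1,3);q=X[(X[:,0]>420)&(X[:,0]<620)&(X[:,1]>-440)&(X[:,1]<-290)&(X[:,2]>25)&(X[:,2]<150)]
u=np.linalg.svd(q-q.mean(0),full_matrices=False)[2][0];print(len(q),q.mean(0),u)
E
```

```text
733 [ 9.21994063e+01  7.89325183e-04  6.36472892e+01 -8.05758472e-04] 0.045225001623767726
axis pt at u=-75: [466.41180404 137.43936041]
1971 [ 9.24029249e+01 -1.15167585e-02  6.34967963e+01  9.65424981e-03] -0.6598616566842636
axis pt at u=-75: [466.21258628 137.48097917]
time: 9.75
tool_pos: [443.9, -379.8, 230.1]
tcp_rot: [-180.0, -0.0, 16.6]
ft_force: [0.5, 0.2, -0.4]
finger_gap: 40.0
grip_force: 0.0
[ 443.96206112 -379.72695316  230.37658546] [-1.79982335e+02 -1.14712438e-02  1.65977191e+01]
4279 [ 525.50390736 -357.77735593   99.94508693] [-0.80023323 -0.23226868 -0.55288158]
```

View pics/w6.png

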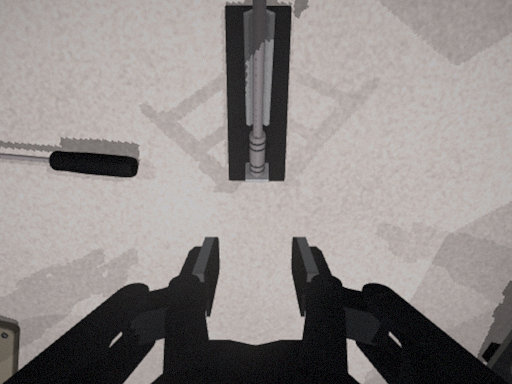

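```bash
python3 - <<'E'
from h import *
z=np.load('pics/w6.npz');X=z['X']
s=sense();Rm=rot(s['tcp_rot']);t=s['tool_pos']
for r in range(20,182,10):
    row=X[r,235:282]; T=(row-t)@Rm
    k=row[:,2]>row[:,2][~np.isnan(row[:,2])].max()-4
    print(r,np.flatnonzero(k)[[0,-1]]+235,T[k].mean(0).round(1),'z',row[k][:,2].max().round(1))
E
```

```text
20 [254 264] [129.4   2.4  97.2] z 135.0
30 [254 264] [124.2   2.4 100.5] z 131.3
40 [248 270] [118.8   2.2 104.7] z 127.3
50 [254 264] [113.    2.5 108.5] z 123.1
60 [254 270] [107.    3.3 113.1] z 118.9
70 [254 263] [100.5   2.3 117.3] z 115.1
80 [249 268] [ 93.7   1.6 123.2] z 108.8
90 [254 268] [ 86.4   3.7 127.7] z 104.3
100 [254 263] [ 78.7   2.6 132.9] z 98.9
110 [254 266] [ 70.4   2.9 138.5] z 93.8
120 [253 262] [ 61.6   1.9 144.7] z 87.3
130 [254 261] [ 52.1   1.9 151.3] z 80.7
140 [252 262] [ 42.5   1.5 154. ] z 78.0
150 [252 263] [ 31.8   2.  160.9] z 70.5
160 [253 262] [ 20.1   2.1 169.4] z 63.3
170 [252 262] [  7.5   1.7 178.3] z 53.9
180 [246 268] [ -4.5   1.7 181.8] z 50.2
```

```bash
python3 -m crank '[[2.65,0.2,3,0,4],[2.65,0.2,7,0,4],[2.65,0.2,11,0,4],[2.65,0.2,15,0,4],[2.65,0.2,16.2,0,4],[2.65,0.2,16.2,0,4],[2.65,0.2,16.2,0,1],[2.65,0.2,16.2,0,1],[2.65,0.2,16.2,0,1],[2.65,0.2,16.2,0,1],[2.65,0.2,16.2,0,1],[2.65,0.2,16.2,0,1]]' 40
```

```text
time: 11.0
tool_pos: [470.6, -376.4, 71.3]
tcp_rot: [179.8, -0.1, 16.5]
ft_force: [-1.8, 4.5, 6.7]
finger_gap: 14.6
grip_force: 39.0
```

```bash
python3 -m crank '[[0,0,-2,0,1],[0,0,-6,0,1],[0,0,-11,0,1],[0,6,-11,0,1],[0,12,-11,0,1],[0,12,-11,0,1],[0,12,-8,0,1],[0,12,-4,0,1],[0,12,-1,0,1],[0,12,-1,0,1]]'
cat > pin.py <<'E'
from h import *
import sys
p,X,d=shot('wrist',sys.argv[1]+'.png')
s=sense();Rm=rot(s['tcp_rot']);t=s['tool_pos'];print(t,s['ft_force'])
for r in range(10,240,20):
    row=X[r,225:290]; T=(row-t)@Rm
    m=np.nanmax(row[:,2])
    if m<8: continue
    k=row[:,2]>m-4
    print(r,np.flatnonzero(k)[[0,-1]]+225,T[k].mean(0).round(1),'z',m.round(1))
E
python3 pin.py w7
```

```text
time: 12.0
tool_pos: [500.9, -488.3, 73.2]
tcp_rot: [-179.6, 0.2, 16.5]
ft_force: [-1.7, 0.4, -2.6]
finger_gap: 14.3
grip_force: 39.3
[ 502.1836282  -489.5630458    76.58442255] [-0.13793631 -0.96964487  0.09062416]
10 [226 267] [ 95.6  -3.3 -54. ] z 131.8
30 [230 266] [ 92.6  -3.3 -51.9] z 130.6
50 [230 266] [ 89.4  -3.2 -49.4] z 127.5
70 [233 265] [ 85.6  -3.  -47. ] z 125.1
90 [233 266] [ 81.5  -3.1 -44.1] z 122.4
110 [236 265] [ 76.8  -2.9 -40.7] z 118.8
130 [238 263] [ 71.4  -2.9 -37.3] z 115.7
150 [239 264] [ 65.2  -3.  -32.8] z 110.9
170 [243 263] [ 57.9  -2.5 -27.7] z 105.9
190 [242 263] [ 49.2  -2.7 -21.3] z 99.7
210 [246 263] [ 38.9  -2.2 -14.3] z 92.4
230 [246 263] [25.8 -2.1 -4.7] z 82.5
```

View pics/w7.png

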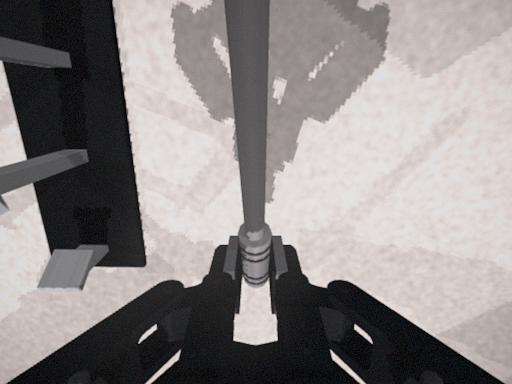

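```bash
python3 -m crank '[[0,0,2,0,1],[0,0,3.2,0,1],[0,0,3.6,0,1],[0,0,4.0,0,1],[0,0,4.3,0,1],[0,0,4.6,0,1],[0,0,4.6,0,1]]' 25
python3 pin.py w8
```

```text
time: 12.75
tool_pos: [505.4, -491.6, 35.9]
tcp_rot: [179.8, -0.2, 16.5]
ft_force: [0.6, 4.3, 10.6]
finger_gap: 14.4
grip_force: 40.6
[ 505.32741861 -491.5271672    35.87151232] [ 1.22306223  3.82625422 11.45152615]
10 [239 279] [ 97.7   0.5 -52.2] z 89.6
30 [242 276] [ 94.4   0.6 -50.6] z 88.7
50 [240 275] [ 90.9   0.3 -47.8] z 85.3
70 [241 275] [ 86.9   0.3 -45.3] z 83.0
90 [243 273] [ 82.4   0.5 -42.5] z 80.0
110 [243 272] [ 77.4   0.3 -39.4] z 76.8
130 [244 271] [ 71.7   0.4 -35.8] z 73.5
150 [246 269] [ 65.2   0.5 -31.7] z 69.9
170 [247 268] [ 57.7   0.5 -26.8] z 64.7
190 [246 266] [ 48.9   0.  -21.3] z 58.7
210 [247 265] [ 38.5   0.2 -14.6] z 52.7
230 [248 264] [25.9  0.1 -6.5] z 44.0
```

```bash
python3 -m crank '[[0,0,0.3,0,1],[0,0,0.6,0,1],[0,0,0.8,0,1],[0,0,0.8,0,1]]' 25
python3 -m crank '[[0,0,0,0,2.2],[0,0,0,0,2.2],[0,0,0.2,0,2.2],[0,0,0.2,0,2.2]]' 25
python3 pin.py w9
```

```text
time: 13.2
tool_pos: [507.7, -494.1, 30.7]
tcp_rot: [179.4, -0.3, 16.5]
ft_force: [4.9, -0.9, 14.7]
finger_gap: 14.6
grip_force: 42.8
time: 13.6
tool_pos: [503.3, -490.7, 22.2]
tcp_rot: [180.0, -0.0, 16.5]
ft_force: [0.2, -0.3, 1.4]
finger_gap: 22.2
grip_force: 0.6
[ 503.2698836  -490.71958139   22.19243989] [-0.15878208 -0.9678572   2.07705014]
10 [253 270] [114.2   2.2  13. ] z 10.5
30 [252 272] [107.    2.5  12.8] z 11.1
50 [252 272] [99.5  2.6 12.8] z 10.8
70 [252 271] [91.8  2.4 12.4] z 11.5
90 [253 271] [83.8  2.7 11.7] z 12.0
110 [252 270] [75.4  2.3 12.1] z 11.9
130 [254 270] [66.8  2.8 11.3] z 12.9
150 [252 270] [57.8  2.6 11.1] z 12.6
170 [253 270] [48.4  2.6 11.3] z 12.4
190 [253 268] [38.7  2.2 10.7] z 13.3
210 [249 274] [29.8  2.5  7.3] z 16.3
230 [247 275] [19.4  2.6  7. ] z 16.9
```

```bash
python3 -m crank '[[0.5,0.1,-0.15,0,2.2],[0.5,0.1,-0.15,0,2.2],[0.5,0.1,-0.15,0,1],[0.5,0.1,-0.15,0,1],[0.5,0.1,-0.15,0,1],[0.5,0.1,-0.15,0,1],[0.5,0.1,-0.15,0,1],[0.5,0.1,-3,0,1],[0.5,0.1,-7,0,1],[0.5,0.1,-10,0,1],[0.5,0.1,-10,0,1],[0.5,0.1,-10,0,1]]' 70
python3 pin.py w10
```

```text
time: 14.85
tool_pos: [508.6, -490.7, 123.3]
tcp_rot: [179.9, -0.0, 16.5]
ft_force: [-0.1, 0.1, -1.6]
finger_gap: 13.0
grip_force: 68.4
[ 507.90349191 -489.88103277  121.38335132] [-0.88200187  0.64102598 -0.44129129]
10 [248 267] [115.1   1.7  13.1] z 109.7
30 [248 267] [107.9   1.7  13.1] z 109.9
50 [248 266] [100.3   1.5  12.8] z 109.8
70 [248 266] [92.4  1.6 12.6] z 110.1
90 [247 265] [84.2  1.1 12.1] z 110.4
110 [248 265] [75.8  1.3 11.8] z 110.6
130 [249 265] [67.   1.6 11.6] z 111.8
150 [247 264] [57.8  0.9 11.6] z 111.5
170 [247 264] [48.3  0.9 11.3] z 111.6
190 [248 264] [38.5  1.1 10.8] z 112.3
210 [241 271] [28.5  1.1  9.7] z 113.0
230 [245 267] [19.   1.1  6.9] z 116.2
```

```bash
python3 -m crank '[[0,0,-5,0,1],[0,0,-10,0,1],[4.76,-44.76,-10,-1.086,1],[4.76,-44.76,-10,-1.086,1],[4.76,-44.76,-10,-1.086,1],[4.76,-44.76,-10,-1.086,1],[4.76,-44.76,-10,-1.086,1],[4.76,-44.76,-10,-1.086,1],[4.76,-44.76,-10,-1.086,1],[4.76,-44.76,-10,-1.086,1],[4.76,-44.76,-10,-1.086,1],[4.76,-44.76,-10,-1.086,1],[4.76,-44.76,-10,-1.086,1],[4.76,-44.76,-5,-1.086,1],[4.76,-44.76,0,-1.086,1],[4.76,-44.76,1.5,-1.086,1],[4.76,-44.76,1.5,-1.086,1],[4.76,-44.76,1.5,-1.086,1],[4.76,-44.76,1.5,-1.086,1]]'
python3 - <<'E'
from h import *
a=[sense()]
print([ (s['tool_pos'].round(1),s['tcp_rot'].round(2)) for s in a])
p,X,d=shot('side','s11.png')
p,X,d=shot('top','t11.png')
c=cv2.resize(p[165:265,170:300],(780,600),interpolation=cv2.INTER_CUBIC);cv2.imwrite('pics/c11.png',c[:,:,::-1])
E
python3 pin.py w11
```

```text
time: 16.8
tool_pos: [428.3, -48.4, 108.9]
tcp_rot: [179.9, 0.0, 78.6]
ft_force: [0.5, -0.3, -0.5]
finger_gap: 13.1
grip_force: 68.7
[(array([428.3, -48.4, 108.9]), array([1.7986e+02, 1.0000e-02, 7.8650e+01]))]
[428.18855662 -47.94546723 108.81851622] [-0.88874584 -0.27706673 -1.27543175]
10 [247 266] [115.    0.7  15.2] z 95.1
30 [247 267] [107.5   0.9  14.5] z 96.2
50 [247 266] [100.    0.5  14.4] z 95.8
70 [247 265] [92.2  0.4 14.3] z 96.4
90 [247 265] [84.   0.4 13.8] z 96.4
110 [248 265] [75.6  0.9 13.2] z 97.9
130 [247 265] [66.8  0.4 13.3] z 96.7
150 [249 265] [57.7  0.9 13. ] z 97.7
170 [248 265] [48.1  0.7 12.7] z 97.5
190 [248 264] [38.3  0.4 12.5] z 97.6
210 [242 271] [28.3  0.7 11.4] z 99.1
230 [244 268] [18.7  0.4  8.7] z 101.4
```

View pics/c11.png

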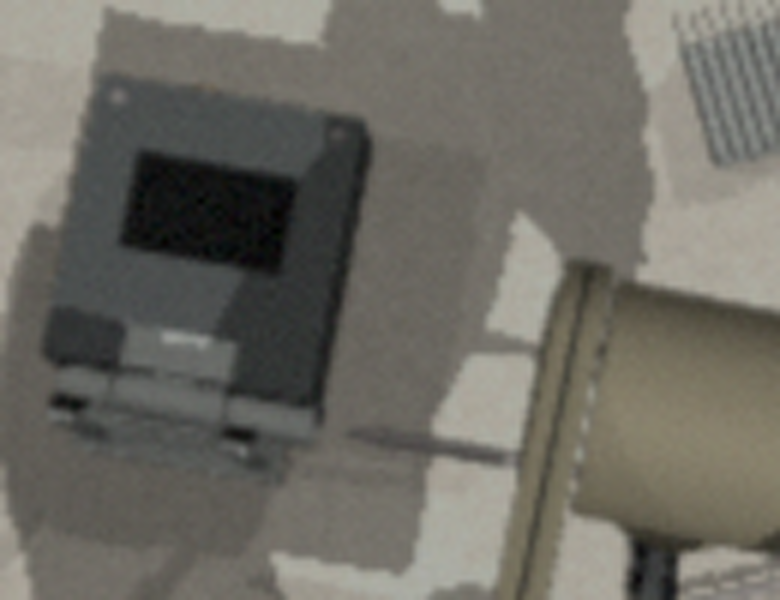

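```bash
cat > chain.py <<'E'
import numpy as np
# commanded poses by composing the final rows of all calls so far
yaw=np.radians(15.458); p=np.array([159.943,-578.294,253.292])
L=[(60,-69,-7.8,-.987),(-3.4,11.1,24,0),(0,-2.8,0,0),(0,-2.1,0,0),(-2.1,-17.7,-14.2,-.108),(0,6.3,0,0),(-12.8,0,-2.7,0),(-46.7,7.7,3,1.077),(2.65,.2,16.2,0),(0,12,-1,0),(0,0,4.6,0),(0,0,.8,0),(0,0,.2,0),(.5,.1,-10,0),(4.76,-44.76,1.5,-1.086)]
P=[]
for x,y,z,t in L:
    c,s=np.cos(yaw),np.sin(yaw)
    p=p+10*np.array([c*x+s*y,s*x-c*y,-z]); yaw-=t; P.append((p.round(1),np.degrees(yaw).round(2)))
E
python3 - <<'E'
from chain import P
from h import *
from scipy.optimize import least_squares
for i in(6,7,9,14):print(i,P[i])
Tc=np.array(calibration('wrist')['tool_from_camera']);c=calibration('wrist');f=192/np.tan(np.radians(c['fovy'])/2)
def tool(fn):
    d=np.load('pics/'+fn)['d'];v,u=np.mgrid[:384,:512]
    X=np.stack([(u-c['cx'])/f*d,(v-c['cy'])/f*d,d],-1)@Tc[:3,:3].T+Tc[:3,3];X[d==0]=np.nan;return X
for fn in('w10.npz','w11.npz'):
    X=tool(fn)[:200,225:290].reshape(-1,3)
    q=X[(X[:,2]<21)&(X[:,0]>40)]
    g=lambda a:np.hypot(q[:,1]-a[0]-a[1]*q[:,0],q[:,2]-a[2]-a[3]*q[:,0])-4.5
    r=least_squares(g,[0,0,15,0],loss='soft_l1');a=r.x;print(fn,len(q),a,np.degrees(a[[1,3]]),'tip y,z',a[0]+167.5*a[1],a[2]+167.5*a[3])
# hinge in world through commanded pose
X=tool('w5.npz').reshape(-1,3);X=X[~np.isnan(X[:,0])];pc,yw=P[6]
X=X@rot([180,0,yw]).T+pc
xd=np.array([np.cos(np.radians(78.2)),np.sin(np.radians(78.2))]);yd=np.array([-xd[1],xd[0]])
u=(X[:,:2]-[572,192])@xd; v=(X[:,:2]-[572,192])@yd; z=X[:,2]
g=(u>-72)&(u<-30)&(abs(v-92)<10)&(z>65)&(z<79)
F=lambda a: np.hypot(v[g]-a[0]-a[1]*(u[g]+75),z[g]-a[2]-a[3]*(u[g]+75))-10.5
a=least_squares(F,[92,0,64,0],loss='soft_l1').x;print(a,'axis at u=-75',np.array([572,192])-75*xd+a[0]*yd)
k=(abs(v-a[0])<4)&(z>70)&(u<-50);print('mouth u',np.percentile(u[k],[0,1,3]))
E
```

```text
6 (array([463.5,  91.7, 260.3]), np.float64(78.2))
7 (array([ 443.3, -381.2,  230.3]), np.float64(16.49))
9 (array([ 503.3, -490.6,   78.3]), np.float64(16.49))
14 (array([427. , -47.5, 107.3]), np.float64(78.71))
w10.npz 3695 [-1.33416277e-02  5.09232629e-03  1.51591485e+01  3.30876652e-02] [0.2917688  1.89578357] tip y,z 0.8396230251672432 20.70133244894897
w11.npz 3707 [3.19280206e-03 5.13805037e-03 1.50656130e+01 3.27071955e-02] [0.2943886  1.87398426] tip y,z 0.8638162397933694 20.544068208727843
[ 9.19336322e+01 -5.48078775e-03  6.38247343e+01 -1.21778263e-03] axis at u=-75 [466.67196167 137.38501065]
mouth u [-132.23974365 -128.03082421 -124.66532923]
```

```bash
python3 -m crank '[[0.5,0.08,1.5,0.005,1],[0.5,0.08,2.27,0.005,1],[0.5,0.08,2.27,0.005,1],[0.5,0.08,2.27,0.005,1],[1.2,0.09,2.27,0.005,1],[1.9,0.09,2.27,0.005,1],[2.4,0.1,2.27,0.005,1],[2.9,0.1,2.27,0.005,1],[3.4,0.11,2.28,0.005,1],[3.9,0.12,2.29,0.005,1],[4.4,0.12,2.3,0.005,1],[4.4,0.12,2.3,0.005,1]]'
python3 pin.py w12 | head -4
```

```text
time: 18.15
tool_pos: [436.9, -4.0, 84.3]
tcp_rot: [-180.0, -0.0, 78.5]
ft_force: [0.7, 0.6, 0.2]
finger_gap: 12.8
grip_force: 68.7
[436.80209113  -4.28030411  84.24848274] [ 0.48437999 -0.55741954 -0.78017481]
10 [247 267] [115.4   0.7  15.4] z 70.4
30 [248 267] [108.    0.8  15. ] z 70.7
50 [249 266] [100.4   0.9  14.5] z 71.6
```

```bash
python3 -m crank '[[0.6,0,0.01,0,1],[1.2,0.01,0.02,0,1],[1.8,0.01,0.03,0,1],[2.4,0.01,0.04,0,1],[3.0,0.02,0.05,0,1],[3.6,0.02,0.07,0,1],[4.2,0.02,0.1,0,1],[4.8,0.03,0.13,0,1],[5.4,0.03,0.16,0,1],[5.4,0.03,0.16,0,1]]'
python3 pin.py w13
python3 - <<'E'
import numpy as np,cv2
p=np.load('pics/w13.npz')['p'];cv2.imwrite('pics/c13.png',p[:,:,::-1])
E
```

```text
time: 19.2
tool_pos: [448.0, 49.0, 82.7]
tcp_rot: [-180.0, -0.0, 78.5]
ft_force: [0.9, -0.5, -0.3]
finger_gap: 13.0
grip_force: 68.7
[447.94028497  48.62055712  82.64603371] [-0.40502347  0.16204663 -0.68304784]
10 [240 272] [113.9   0.4   9.2] z 75.6
30 [241 273] [106.9   0.6   9.1] z 75.3
50 [242 273] [99.7  0.8  9.1] z 75.4
70 [240 272] [92.2 -0.   9.2] z 75.9
90 [248 266] [84.5  0.7 14.2] z 70.2
110 [247 265] [76.   0.  13.6] z 70.3
130 [248 265] [67.2  0.5 13.7] z 70.2
150 [247 264] [58.1  0.2 13.2] z 71.2
170 [248 264] [48.7  0.2 12.7] z 71.8
190 [247 264] [38.6 -0.  13.1] z 70.7
210 [241 270] [28.7 -0.  11.6] z 73.0
230 [243 269] [19.1  0.2  9. ] z 74.9
```

View pics/c13.png

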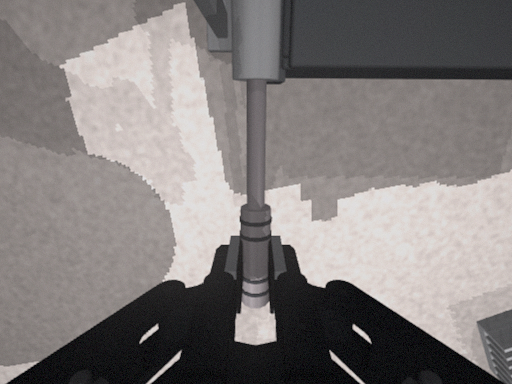

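```bash
python3 -m crank '[[0.5,0.01,0.03,0,1],[1.0,0.01,0.06,0,1],[1.5,0.01,0.1,0,1],[2.0,0.01,0.14,0,1],[2.5,0.02,0.18,0,1],[3.0,0.02,0.22,0,1],[3.5,0.02,0.26,0,1],[4.0,0.02,0.3,0,1],[4.5,0.03,0.34,0,1],[4.5,0.03,0.34,0,1]]'
python3 pin.py w14
```

```text
time: 20.25
tool_pos: [457.4, 93.0, 79.3]
tcp_rot: [180.0, -0.0, 78.5]
ft_force: [-0.9, 0.4, -1.2]
finger_gap: 13.3
grip_force: 68.8
[457.36074777  92.75344697  79.32244782] [-0.5576295  -0.12404894  0.62541458]
10 [239 274] [113.    0.2   5.9] z 75.2
30 [238 273] [106.2  -0.    6.1] z 75.2
50 [237 276] [99.2  0.2  6. ] z 75.2
70 [249 289] [92.4  2.3 12.6] z 68.3
90 [225 228] [ 83.5  -9.4 -22.1] z 103.3
110 [225 227] [ 77.4  -9.6 -23.7] z 105.2
130 [225 227] [ 71.   -9.8 -23.4] z 103.9
150 [242 270] [59.3  0.2  5.9] z 75.4
170 [240 270] [50.2 -0.3  6.1] z 75.2
190 [247 264] [38.8 -0.  12.2] z 68.2
210 [241 271] [28.6  0.2 11.7] z 69.1
230 [243 267] [19.3 -0.3  8.6] z 72.4
```

```bash
python3 -m crank '[[0.4,0,0.03,0,1],[0.8,0,0.05,0,1],[1.1,0,0.06,0,1],[1.3,0,0.07,0,1],[1.5,0,0.07,0,1],[1.6,0,0.07,0,1],[1.6,0,0.07,0,1]]'
python3 pin.py w15 | tail -5
```

```text
time: 21.0
tool_pos: [460.5, 107.8, 78.6]
tcp_rot: [180.0, 0.0, 78.4]
ft_force: [-0.4, -2.4, 0.3]
finger_gap: 12.8
grip_force: 68.9
150 [225 227] [ 64.5  -9.8 -25.7] z 106.0
170 [225 228] [ 57.7  -9.8 -25.4] z 106.1
190 [240 270] [40.8 -0.   5.2] z 74.7
210 [241 271] [31.  -0.2  5.1] z 75.1
230 [243 269] [19.   0.2  8.6] z 71.6
```

```bash
python3 -m crank '[[0.1,0,0,0,1],[0.2,0,0,0,1],[0.3,0,0,0,1],[0.3,0,0,0,1]]'
python3 - <<'E'
from h import *
p,X,d=shot('wrist','w16.png')
cv2.imwrite('pics/c16.png',cv2.resize(p[130:330,150:360],(798,600*200*38//(210*38) if 0 else 560),interpolation=cv2.INTER_CUBIC)[:,:,::-1]);print(sense()['ft_force'])
E
```

```text
time: 21.45
tool_pos: [460.5, 108.2, 78.5]
tcp_rot: [-180.0, 0.3, 78.4]
ft_force: [-4.2, -17.6, 5.8]
finger_gap: 13.3
grip_force: 69.4
[ -4.4341712  -17.02944241   6.40665385]
```

View pics/c16.png

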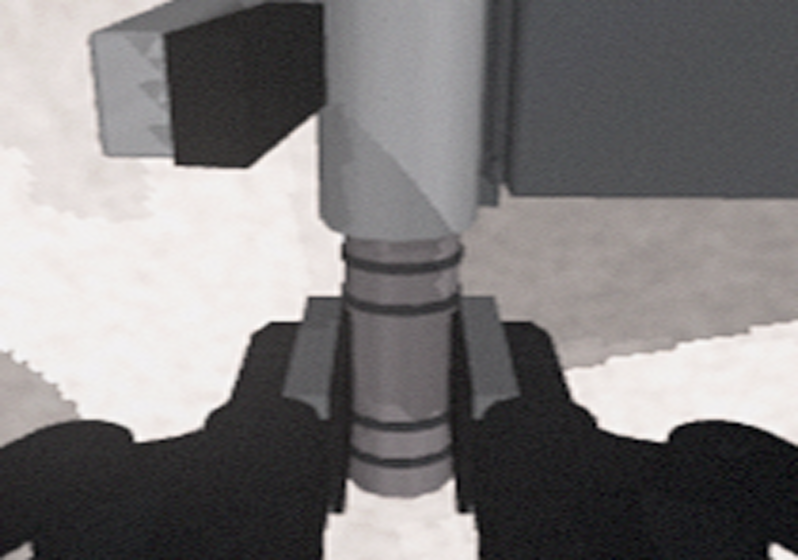

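```bash
python3 -m crank '[[-0.2,0,0,0,1],[-0.2,0,0,0,1],[-0.2,0,0,0,3.5],[-0.2,0,0,0,3.5],[-0.2,0,0,0,3.5],[-0.2,0,0,0,3.5],[-0.2,0,-2,0,3.5],[-0.2,0,-6,0,3.5],[-0.2,0,-11,0,3.5],[-5,0,-15,0,3.5],[-8,0,-17,0,3.5],[-8,0,-17,0,3.5],[-8,0,-17,0,3.5]]'
python3 - <<'E'
from h import *
p,X,d=shot('wrist','w17.png')
s=sense();print(s['tool_pos'],s['ft_force'])
q=X.reshape(-1,3);xd=np.array([np.cos(np.radians(78.1)),np.sin(np.radians(78.1))]);yd=np.array([-xd[1],xd[0]])
u=(q[:,:2]-[466.7,137.4])@xd;v=(q[:,:2]-[466.7,137.4])@yd
for a in range(-70,30,6):
    k=(u>a)&(u<a+6)&(abs(v)<13)&(q[:,2]>50)&(q[:,2]<90)
    if k.sum()>5: z=np.percentile(q[k,2],95);t=k&(q[:,2]>z-3);print(a,z.round(1),v[t].mean().round(1))
k=(u>10)&(u<140)&(v<-20)&(v>-165)&(q[:,2]>40);print('lid z',np.percentile(q[k,2],[2,50,98]))
cv2.imwrite('pics/c17.png',p[:,:,::-1])
E
```

```text
time: 22.8
tool_pos: [445.5, 32.1, 249.5]
tcp_rot: [179.9, -0.0, 78.3]
ft_force: [0.5, 1.4, -1.3]
finger_gap: 34.7
grip_force: 0.0
[444.9313697   32.71108111 248.23487435] [-0.54960064 -0.64390714 -0.52277821]
-58 70.3 0.5
-52 70.5 0.3
-46 70.1 0.1
-40 70.3 0.1
-34 70.5 0.7
-28 70.6 0.1
-22 70.5 0.4
-16 70.2 0.5
-10 70.5 0.5
-4 74.4 0.6
2 74.6 0.6
8 74.6 0.4
14 75.0 0.5
20 75.6 0.8
26 75.0 0.8
lid z [66.35168154 67.98964031 69.7243768 ]
```

View pics/c17.png

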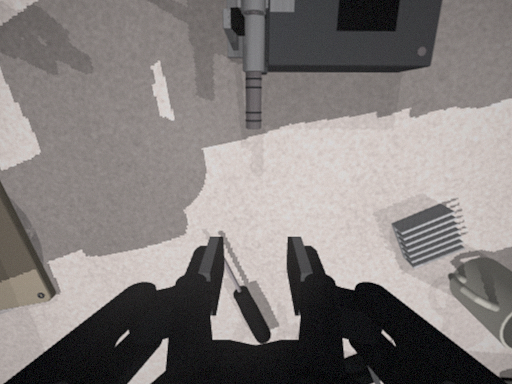

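```bash
python3 -c "
from bench import hand_in
print(hand_in())"
```

```text
the job is handed in; nothing more can be done
None
```

The job is handed in at 22.8 s of the 67 s allowed; the hand-in call gave no verdict. In the last images the module was flat with its fins up before the lid closed, the lid was shut, the pin was fully home against the first knuckle, and the gripper was clear.

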